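# Raise the polishing hood's shield and put the brass cover plate on its pile

### The job

Raise the clear shield of the polishing hood by its wooden pull, feel for the short stretch where its friction catch grips, and let go so that it stays up by itself; never let it drop. Then reach in under it, bring out the brass cover plate by its wooden grip and set it down gently, flat and square, on top of the pile of two matching brass plates on the cork block. Leave the shield up, and do not disturb the pile, the jar, the bowl or the green bar.

Things in the scene. Friction and masses are not known exactly. Their poses are not given: they have to be found in the camera images.
- hood: Polishing hood (fixed), open below: light-wood front posts 34 x 28 mm (x, y), 450 mm tall, 157 mm left and right of the middle, a thin rod between their tops; clear side walls; barred roof 208 mm up; barred back 232 mm in. Opening 286 mm wide, closed by the shield, the only way in. Origin on the table, mid-front, in the shield's plane; x points into the hood (away from the robot), y left, z up.
- shield (a joint): Lift of the shield in m: 0 down, 0.285 top stop. It weighs 0.36 to 0.54 kg, slides straight up and falls by itself. A hidden friction catch grips it only over a stretch some 20 mm long, its middle anywhere from 0.2 to 0.26 of lift, different each time. There it stays up when let go; below and above it drops. How the catch feels: see the shield's edge.
- shield_edge (a point): Middle of the shield's lower edge (12 mm above the table when down). Clear pane 284 x 170 mm, dark wood rails, 12 mm thick; axes as the hood's. Moving up, the catch starts to resist about 18 mm below the middle of its stretch, and lifting then takes about 8 to 12 N more than the weight until the middle, less beyond (at a standstill only the weight is felt).
- pull (a point): Grip point on the shield's dark wooden pull: a bar 28 mm wide (hood y), 20 mm tall, sticking out 68 mm from the shield towards the robot, 60 mm above the shield's lower edge. The point is on the bar's axis, 45 mm in front of the shield's plane, 23 mm from the bar's free end. Axes as the hood's.
- plinth: Low dark wood block 44 x 44 mm, 8 mm tall, fixed inside the hood, on which the cover plate lies. Origin at the middle of its underside.
- plate_grip (a point): Where to hold the cover plate: on the axis of its upright light-wood grip, 30 x 30 mm square, 36 mm tall, fixed in the middle of the plate's top; this point is 25 mm above the plate's top, 11 mm below the grip's top, 43 mm above the table at the start. x and y axes parallel to the sides of grip and plate, z up.
- plate: Brass cover plate to fetch: 56 x 56 mm, 10 mm thick, 0.28 kg with its grip, loose, lying flat and centred on the low block, 45 to 65 mm inside the shield's plane. Origin at the middle of its underside (35 mm below the grip point), axes parallel to its sides.
- pad: Low cork block 50 x 50 mm, 20 mm tall, fixed, left or right in front of the hood, carrying the pile. Origin at the middle of its underside.
- mate_top_center (a point): Centre of the upper of the two matching brass plates (each 56 x 56 x 10 mm, loose, stacked squarely) on the cork block; the pile's top is 40 mm above the table, 5 mm above this point. x and y axes parallel to its sides.
- mate_top: The same upper plate; origin at the middle of its underside.
- mate_low: The lower plate of the pile; origin at the middle of its underside, 20 mm above the table.
- jar_center (a point): Bystander: jar with a red lid, 60 mm across, 75 mm tall, standing on the side opposite the pile; point at its centre half-way up.
- cup: Bystander: blue ceramic bowl, 72 mm across, 50 mm tall, at the side; origin at its underside.
- bar_center (a point): Bystander: green bar of polishing compound 30 x 55 x 24 mm inside the hood, behind the plate; point at its centre.
There are look-alikes about, which are no part of the job. What is shaped like the mate_top but pink or red is not meant. Several things have the shape of the plate; the one meant has the colours described above.

How it is judged:
By the outcome, as a careful person would: the job done as asked, in the order asked, and still so for the second after the job is handed in, with the robot touching nothing.
It also fails if it takes over 67 s, if anything falls off the work surface, if the arm or the gripper's body presses on something with over 40 N, if the wrist force passes 120 N, or if a joint passes its speed limit or range.

### The arm

A 6-joint arm with a two-finger parallel gripper is mounted at the origin on the work surface. World frame = base frame: x ahead of the robot, y to its left, z up, the work surface at z = 0. Lengths are in mm, angles in rad, forces in N, time in s.
With the tool pointing down it reaches from about 400 to 925 mm from the base axis. Payload 12.5 kg.
Tool frame: the origin (TCP) lies midway between the tips of the shut fingers; the grasp point (between the pads) lies 19 mm behind it; z points along the fingers, y is the line along which they close (so a half turn about z gives the same grasp; the last joint's range is limited). The gripper opens to 95 mm and grips with 3 to 60 N. Pads are 20 mm wide; open, the fingers measure 119 mm over their backs; the gripper's body (75 mm by 180 mm) begins 59 mm behind the grasp point.
Start: joints at [-1.423, 0.491, 1.559, -0, 1.092, -0.106], TCP at [156.95, -604.991, 214.661] pointing down, gripper open.
Joint ranges: [-3.1, 3.1], [-0.84, 2.19], [0.05, 2.79], [-1.13, 4.28], [0.06, 2.93], [-2.69, 2.69]. Speed limits (rad/s): [2.22, 2.22, 2.79, 3.14, 3.14, 3.14].

### API

Orientations are given as [roll, pitch, yaw] about the fixed x, y, z axes, in that order (R = Rz(yaw) Ry(pitch) Rx(roll)).
In Python, from cell import state, read_camera, camera_info, env gives the robot as it stands.
- The arm moves only by the tool move_arm, never from a script. Its argument "commands" is a list of rows, each a list of 3 entries, a list of its own where there are three numbers: the shift along the world's x, y, z in cm, then the turn, a rotation vector about the world's x, y, z in degrees, then the opening, from 0 (shut) to 1 (fully open). A call has 1 to 10 rows; each row shifts and turns the commanded pose from where the row before left it; what a row does not reach is not made up. A row lasts 1/10 s, in which the tool goes at most 50 mm and 8.59 degrees, less where a joint would pass 70% of its speed; a pose out of reach is approached as far as the arm can. A call with a gripper value outside its range is refused whole. The fingers move at their own pace and stop on an object; the grip force is fixed at half the most. Time passes only in rows, so rows that do not move let the fingers close. It gives the time, the measured TCP pose, the force, the opening and the grip force at its end, in the units of the state.
- state(): the state, without advancing time (a new reading comes with each control period).
- read_camera(name): name is "scene" or "top" or "wrist"; returns the picture (400x640x3 uint8, blue, green, red); there is no depth.
- camera_info(name): a dict with "K" (3x3 intrinsics, pixels), "k1" (the pictures are not rectified: a ray, as slopes to the right and down, at radius r is drawn at 1 + k1 r^2 times it, then the intrinsics apply), "cam_to_world" (4x4, takes a point from camera to world coordinates). Camera axes: x right, y down, z forward; pixel columns grow to the right and rows downward; lengths in mm; the calibration is good to about 2 mm. A picture is of the moment at which its call begins: read the wrist's pose just before it. camera_info takes no time and is no camera call; for the wrist camera it gives the pose at the moment of the call.
- env.job_done(): hands the job in; it is judged then, once.
The state is a dict: "t": time; "joints": joint angles; "qvel": joint speeds; "tau": joint torques, N m; "eef_pos": TCP position; "tcp_rot": TCP orientation; "ft_force": force on the tool from outside, world axes, zero at the start; "moment": the same for the moment, N m; "opening": opening from 0.0 (shut) to 1.0 (fully open); "grip_force": force on a finger pad.
Only numpy, scipy, OpenCV 4.12 (cv2) and the standard library are available. Lean on these libraries where they do the work, as an engineer would, in place of code of your own. Each camera call takes 0.05 s, during which the arm holds its last target. There are 200 camera calls.

## Working session

There is one attempt and no reset: what is moved stays moved. The work goes in short steps, Python scripts to look and compute and a tool call to move; the robot and the scene stay as the last step left them, time stands still between calls to the robot, and variables do not carry over. Pictures are saved under pics/ and viewed, at most 12 in all, crops included, and the job is handed in when it is done.

Besides the shell and the picture viewer there is one more tool, called after "Request:" as name([rows], argument=value, ...), one row to a line, values as JSON. move_arm: Moves the arm, as the interface text tells. Its arguments: {"type":"object","properties":{"commands":{"type":"array"}},"required":["commands"]}

```bash
ls; mkdir -p pics
python3 - <<'E'
from cell import state, read_camera, camera_info
import cv2,json
s=state();print({k:(v if not hasattr(v,'tolist') else v.tolist()) for k,v in s.items()})
for n in("scene","top"):
    im=read_camera(n);cv2.imwrite(f"pics/{n}0.png",im);c=camera_info(n);print(n,c)
E
```

```text
pics
{'t': 0.0, 'joints': [-1.4226147585826725, 0.49156561920602704, 1.5594235612781424, -3.495866414556696e-05, 1.0916635470485327, -0.10563083039652595], 'qvel': [0.00020838863590211167, 0.0018091526646063678, 0.001447584561500174, -0.000503728491100167, 6.809279033681011e-05, 0.001578706032517624], 'tau': [-0.002196054920204915, -61.26543045043945, -25.81886351108551, 0.06913832388818264, 0.04809595411643386, -8.724040071683703e-05], 'eef_pos': [156.8971795574758, -604.756724779788, 214.06688789284044], 'tcp_rot': [-3.1405352189817837, -8.093614658100101e-05, 0.25382848854542983], 'ft_force': [0.32634762745894663, 0.09651164961105342, -0.026562140942235583], 'moment': [0.05334796888908545, -0.0216435926491467, -0.03900505089256799], 'grip_force': 0.0, 'opening': 1.0043735996448604}
scene {'K': array([[398.37715543,   0.        , 323.10687429],
       [  0.        , 398.37715543, 199.72294042],
       [  0.        ,   0.        ,   1.        ]]), 'k1': -0.0802768864861019, 'cam_to_world': array([[-9.20966213e-01, -2.45785807e-01,  3.02341812e-01,
         2.07202097e+02],
       [-3.89117417e-01,  6.20428993e-01, -6.80922536e-01,
         9.30343808e+02],
       [-2.02205312e-02, -7.44753115e-01, -6.67033678e-01,
         1.00322813e+03],
       [ 0.00000000e+00,  0.00000000e+00,  0.00000000e+00,
         1.00000000e+00]])}
top {'K': array([[393.67419399,   0.        , 318.2769546 ],
       [  0.        , 393.67419399, 196.27108698],
       [  0.        ,   0.        ,   1.        ]]), 'k1': 0.02802681558359829, 'cam_to_world': array([[ 1.07913546e-02, -9.94688376e-01,  1.02364943e-01,
         4.86526851e+02],
       [-9.99675962e-01, -1.30920729e-02, -2.18304712e-02,
         7.96401363e+00],
       [ 2.30546852e-02, -1.02096193e-01, -9.94507340e-01,
         1.12338145e+03],
       [ 0.00000000e+00,  0.00000000e+00,  0.00000000e+00,
         1.00000000e+00]])}
```

View pics/scene0.png

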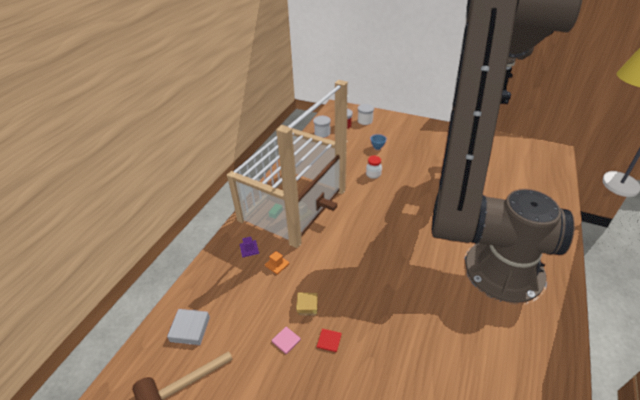

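View pics/top0.png

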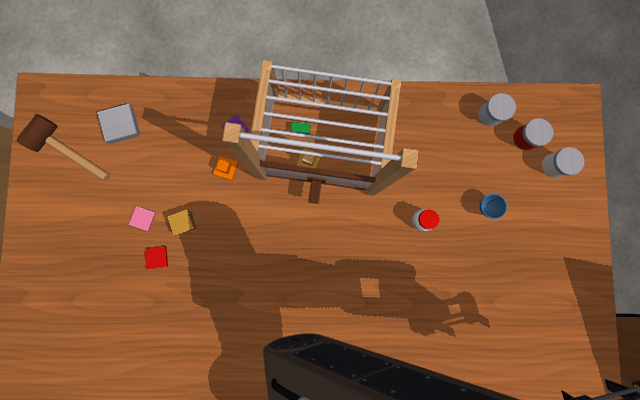

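Scene: hood at the centre, with the pull at scene (327,203) and top (315,190). The brass pile is at top (180,222), jar (427,219), bowl (492,206). Look-alikes are orange (225,168), purple (237,125), pink (142,218) and red (156,257). The plate inside the hood, at about top (308,160), has brass and light wood colours, so it should be the one meant. I'll check it in an enlarged crop.

```bash
cat > h.py <<'E'
import numpy as np,cv2
from cell import state, read_camera, camera_info
def ray(ci,u,v):
    K=ci["K"];d=np.array([(u-K[0,2])/K[0,0],(v-K[1,2])/K[1,1]])
    D=np.array([ci["k1"],0,0,0,0.])
    p=cv2.undistortPoints(np.array([[[u,v]]],float),K,D)[0,0]
    T=ci["cam_to_world"];return T[:3,3],T[:3,:3]@np.array([p[0],p[1],1.])
def onz(ci,u,v,z):
    o,d=ray(ci,u,v);return o+d*(z-o[2])/d[2]
def proj(ci,P):
    T=np.linalg.inv(ci["cam_to_world"]);p=T[:3,:3]@np.asarray(P,float)+T[:3,3];s=p[:2]/p[2]
    s=s*(1+ci["k1"]*(s@s));K=ci["K"];return s*[K[0,0],K[1,1]]+[K[0,2],K[1,2]]
def tri(r):
    A=0;b=0
    for o,d in r:
        d=d/np.linalg.norm(d);M=np.eye(3)-np.outer(d,d);A=A+M;b=b+M@o
    return np.linalg.solve(A,b)
E
python3 - <<'E'
from h import *
t=camera_info("top")
im=cv2.imread("pics/top0.png");s=cv2.imread("pics/scene0.png")
a=cv2.resize(im[115:215,215:425],None,fx=3.8,fy=3.8,interpolation=cv2.INTER_CUBIC)
cv2.imwrite("pics/crop1.png",a[:, :800])
b=cv2.resize(s[70:260,220:380],None,fx=3.1,fy=3.1,interpolation=cv2.INTER_CUBIC)
cv2.imwrite("pics/crop2.png",b)
for n,u,v,z in [("postL",232,132,450),("postR",410,158,450),("pull",315,190,72),("pile",180,222,40),("jar",428,219,75),("cup",492,206,50),("plate",308,160,43),("orange",225,168,43),("bar",300,128,24)]:
    print(n,onz(t,u,v,z).round(0))
E
```

```text
postL [666. 144. 450.]
postR [ 625. -166.  450.]
pull [612.  -6.  72.]
pile [523. 359.  40.]
jar [ 537. -309.   75.]
cup [ 576. -493.   50.]
plate [699.  14.  43.]
orange [673. 243.  43.]
bar [795.  38.  24.]
```

View pics/crop1.png

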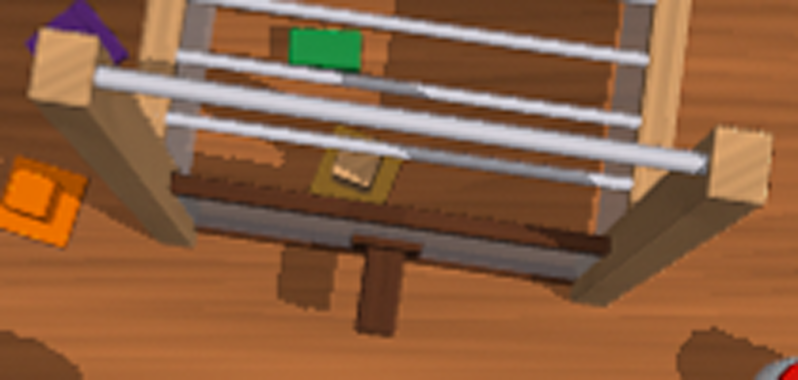

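View pics/crop2.png

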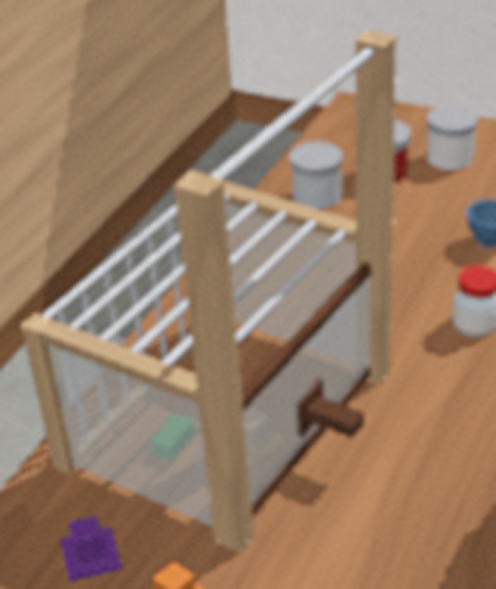

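Crop 1 shows the brass plate with its light-wood grip inside the hood, at top (309,158). That is the one meant, since the orange and purple plates stand outside. Next I bring the arm round to the front and use that motion to fit the kinematics.

Request:
move_arm([
  [[3.7, 2.6, 1.9], [0, 0, -1.4], 1],
  [[3.7, 2.6, 1.9], [0, 0, -1.4], 1],
  [[3.7, 2.6, 1.9], [0, 0, -1.4], 1],
  [[3.7, 2.6, 1.9], [0, 0, -1.4], 1],
  [[3.7, 2.6, 1.9], [0, 0, -1.4], 1],
  [[3.7, 2.6, 1.9], [0, 0, -1.4], 1],
  [[3.7, 2.6, 1.9], [0, 0, -1.4], 1],
])

```text
t: 0.8
eef_pos: [417.2, -421.6, 348.3]
tcp_rot: [-3.141, 0.0, 0.082]
ft_force: [1.0, 0.1, -0.7]
opening: 1.0
grip_force: 0.0
```

Run:
```python
from h import *
s=state();print(s['t'],[np.round(s[k],4).tolist() for k in('joints','eef_pos','tcp_rot')])
```

```text
0.8 [[-0.902, 0.3424, 1.4422, -0.0001, 1.3574, 0.5872], [417.1656, -421.5777, 348.2731], [-3.1414, 0.0003, 0.0817]]
```

Request:
move_arm([
  [[0.4, 4.7, 0], [0, 0, -1.4], 1],
  [[0.4, 4.7, 0], [0, 0, -1.4], 1],
  [[0.4, 4.7, 0], [0, 0, -1.4], 1],
  [[0.4, 4.7, 0], [0, 0, -1.4], 1],
  [[0.4, 4.7, 0], [0, 0, -1.4], 1],
  [[0.4, 4.7, 0], [0, 0, -1.4], 1],
  [[0.4, 4.7, 0], [0, 0, -1.4], 1],
  [[0.4, 4.7, 0], [0, 0, -1.4], 1],
  [[0.4, 4.7, 0], [0, 0, -1.4], 1],
  [[0, 0, 0], [0, 0, 0], 1],
])

```text
t: 1.8
eef_pos: [451.6, 4.4, 347.7]
tcp_rot: [-3.141, 0.0, -0.133]
ft_force: [-1.1, -0.6, -1.0]
opening: 1.001
grip_force: 0.0
```

Run:
```python
from h import *
s=state();print(s['t'],[np.round(s[k],4).tolist() for k in('joints','eef_pos','tcp_rot','ft_force')])
c=camera_info("wrist");print(c)
im=read_camera("wrist");cv2.imwrite("pics/w1.png",im)
```

```text
1.8 [[-0.1373, 0.1126, 1.752, 0.0009, 1.2773, 1.5659], [451.6195, 4.3611, 347.6528], [-3.1408, 0.0003, -0.1327], [-1.0535, -0.6431, -0.9614]]
{'K': array([[313.87276529,   0.        , 321.7923948 ],
       [  0.        , 313.87276529, 199.44222557],
       [  0.        ,   0.        ,   1.        ]]), 'k1': -0.03484775817169698, 'cam_to_world': array([[-1.32534477e-01, -9.62180859e-01, -2.37997072e-01,
         5.18120190e+02],
       [-9.91178112e-01,  1.28475415e-01,  3.25579099e-02,
        -3.80918460e+00],
       [-7.49825088e-04,  2.40212534e-01, -9.70720030e-01,
         5.18777388e+02],
       [ 0.00000000e+00,  0.00000000e+00,  0.00000000e+00,
         1.00000000e+00]])}
```

View pics/w1.png

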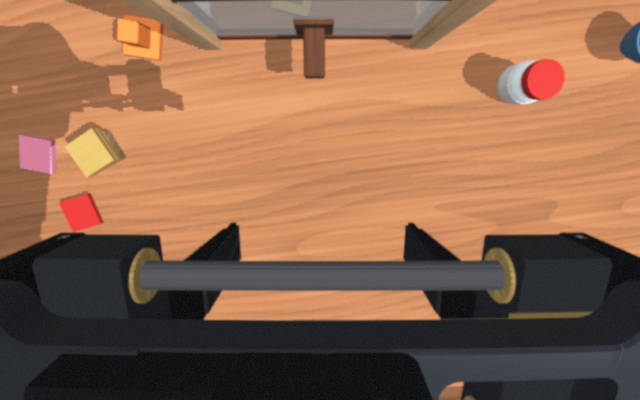

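Wrist view: pull at (314,50), pile top at (92,152), jar lid at (543,80), orange look-alike at (140,38), pink at (37,154) and red at (80,211). Next I measure everything by masks and fit the arm.

Run:
```python
from h import *
J=np.array([[-1.42261,.49157,1.55942],[-.902,.3424,1.4422],[-.1373,.1126,1.752]])
P=np.array([[156.897,-604.757,214.067],[417.166,-421.578,348.273],[451.62,4.36,347.65]])
A=[];b=[]
for q,p in zip(J,P):
    s=q[1]+q[2];A.append([1,np.sin(q[1]),np.sin(s),np.cos(s),0]);b.append(np.hypot(p[0],p[1]))
    A.append([0,np.cos(q[1]),np.cos(s),-np.sin(s),1]);b.append(p[2])
x,res,_,sv=np.linalg.lstsq(np.array(A),np.array(b),rcond=None);print("a,L2,L3,d,h'",x.round(1),res,sv)
t=camera_info("top");w=camera_info("wrist");im=cv2.imread("pics/top0.png");wi=cv2.imread("pics/w1.png")
def hsvmask(im,lo,hi):return cv2.inRange(cv2.cvtColor(im,cv2.COLOR_BGR2HSV),lo,hi)
for n,i,roi in(("top",im,(160,205,200,240)),("wrist",wi,(60,120,125,185))):
    x0,y0,x1,y1=roi;c=cv2.cvtColor(i[y0:y1,x0:x1],cv2.COLOR_BGR2HSV)
    m=cv2.inRange(c,(15,100,150),(32,255,255))
    print(n,"median hsv",c[c.shape[0]//2,c.shape[1]//2])
    cs=max(cv2.findContours(m,0,2)[0],key=cv2.contourArea);ci=t if n=="top" else w
    q=cv2.boxPoints(cv2.minAreaRect(cs))+[x0,y0]
    W=np.array([onz(ci,u,v,40) for u,v in q]);print(W.round(1).tolist())
    e=np.diff(np.vstack([W,W[:1]]),axis=0)[:,:2];print("c",W.mean(0).round(1),"len",np.linalg.norm(e,axis=1).round(1),"yaw mod90",(np.degrees(np.arctan2(e[:,1],e[:,0]))%90).round(1))
# pull (dark brown) wrist
c=cv2.cvtColor(wi,cv2.COLOR_BGR2HSV)
for v in range(20,86,5): print(v,[(int(a),int(b_)) for a,b_ in zip(c[v,298:332:3,2],c[v,298:332:3,1])])
```

```text
a,L2,L3,d,h' [  3.9 582.1 412.1  41.7 -71.7] [0.06599134] [2.99116487 2.44567883 0.1920522  0.13658351 0.12668342]
top median hsv [ 19 187 191]
[[539.3, 395.9, 40.0], [558.1, 342.9, 40.0], [505.3, 323.0, 40.0], [486.7, 375.9, 40.0]]
c [522.4 359.4  40. ] len [56.3 56.4 56.  56.2] yaw mod90 [19.6 20.6 19.4 20.8]
wrist median hsv [ 21 126 241]
[[538.6, 395.0, 40.0], [567.4, 323.4, 40.0], [509.9, 300.5, 40.0], [478.8, 373.1, 40.0]]
c [523.7 348.   40. ] len [77.2 62.  78.9 63.6] yaw mod90 [22.  21.7 23.2 20.1]
20 [(117, 120), (116, 114), (120, 121), (122, 121), (128, 120), (128, 120), (126, 121), (129, 119), (132, 120), (126, 121), (122, 121), (126, 117)]
25 [(62, 119), (64, 124), (61, 142), (66, 131), (70, 127), (68, 124), (69, 129), (69, 129), (68, 131), (66, 127), (66, 131), (65, 133)]
30 [(54, 118), (46, 111), (97, 137), (123, 133), (132, 131), (119, 129), (123, 133), (122, 136), (125, 133), (76, 124), (60, 123), (69, 103)]
35 [(63, 121), (64, 131), (94, 127), (123, 131), (131, 128), (121, 135), (120, 132), (126, 136), (128, 128), (102, 128), (102, 125), (107, 122)]
40 [(205, 134), 
[... 763 characters left out ...]
 (119, 133), (127, 135), (128, 129), (119, 135), (125, 129), (127, 131), (191, 138), (218, 137), (219, 135)]
70 [(218, 136), (219, 134), (126, 132), (116, 134), (127, 135), (125, 129), (119, 131), (122, 134), (127, 133), (190, 133), (211, 134), (204, 138)]
75 [(208, 135), (205, 136), (137, 130), (106, 130), (115, 126), (111, 131), (106, 135), (109, 131), (115, 129), (186, 134), (210, 132), (211, 134)]
80 [(217, 133), (217, 134), (217, 134), (214, 135), (212, 134), (213, 133), (213, 136), (213, 135), (217, 134), (219, 134), (221, 133), (222, 134)]
85 [(221, 135), (224, 132), (224, 133), (226, 130), (225, 133), (227, 131), (225, 131), (225, 130), (223, 133), (222, 134), (221, 133), (221, 135)]
```

Run:
```python
from h import *
w=camera_info("wrist");t=camera_info("top")
im=cv2.imread("pics/top0.png");wi=cv2.imread("pics/w1.png")
def edges(img,v,lo,hi,axis=1):
    p=cv2.cvtColor(img,cv2.COLOR_BGR2GRAY).astype(float); r=p[v,lo:hi] if axis else p[lo:hi,v]
    g=np.diff(r);a=g.argmin();b=g.argmax();
    f=lambda k:k+0.5+(0 if k in(0,len(g)-1) else .5*(abs(g[k-1])-abs(g[k+1]))/(abs(g[k-1])-2*abs(g[k])+abs(g[k+1])))
    return lo+f(a),lo+f(b)
M=[]
for v in(45,50,55,60,65,70):
    a,b=edges(wi,v,292,338);A=onz(w,a,v,82);B=onz(w,b,v,82);M.append((A+B)/2);print(v,round(a,1),round(b,1),A[:2].round(1),B[:2].round(1),np.linalg.norm(A-B).round(1))
e=[onz(w,u,edges(wi,u,60,92,0)[1],82) for u in(308,312,316,320)];print("end",np.round(e,1).tolist())
M=np.array(M);print("axis yaw",np.degrees(np.arctan(np.polyfit(M[:,0],M[:,1],1)[0])))
for v in(192,195,198,201):
    a,b=edges(im,v,300,330);A=onz(t,a,v,82);B=onz(t,b,v,82);print('top',v,round(a,1),round(b,1),A[:2].round(1),B[:2].round(1))
print('top end',[onz(t,u,edges(im,u,194,212,0)[1],82).round(1).tolist() for u in(311,313,315,317)])
# top-view plate mask
x0,y0,x1,y1=285,135,335,178;c=cv2.cvtColor(im[y0:y1,x0:x1],cv2.COLOR_BGR2HSV)
cv2.imwrite("pics/plate_crop.png",cv2.resize(im[y0:y1,x0:x1],None,fx=12,fy=12,interpolation=cv2.INTER_CUBIC))
def J(Lt,r,z,e,x=(3.9,582.1,412.1,41.7,-71.7)):
    a,L2,L3,d,hp=x;h=hp+Lt;rw=r-Lt*np.cos(e)-a;zw=z+Lt*np.sin(e)-h
    l3=np.hypot(L3,d);al=np.arctan2(d,L3);D=np.hypot(rw,zw)
    k=np.arccos((L2**2+D**2-l3**2)/(2*L2*D));phi=np.arctan2(rw,zw);q2=phi-k
    v=np.array([rw-L2*np.sin(q2),zw-L2*np.cos(q2)]);s=np.arctan2(v[0],v[1])-al
    return np.round([q2,s-q2,np.pi/2+e-s],2)
for Lt in(250,300,350,400):
    for e in(35,45,55):
        E=np.radians(e);print(Lt,e,'pull',J(Lt,613,58,E),'up',J(Lt,613,310,E),'plate',J(Lt,712,30,E),'pile',J(Lt,640,60,E))
```

```text
45 303.0 324.6 [617.4   5.4] [613.7 -22.1] 27.8
50 303.1 324.5 [611.4   6.1] [607.7 -21.3] 27.6
55 303.2 324.6 [605.4   6.9] [601.7 -20.5] 27.6
60 303.1 324.6 [599.4   7.9] [595.7 -19.8] 27.9
65 303.1 324.5 [593.3   8.8] [589.6 -18.9] 27.9
70 303.2 324.5 [587.2   9.6] [583.5 -18.1] 27.9
end [[576.7, 4.7, 82.0], [576.0, -0.5, 82.0], [575.3, -5.7, 82.0], [574.6, -10.9, 82.0]]
axis yaw -7.78151206745208
top 192 309.1 301.4 [604.8   9.5] [604.5  30.1]
top 195 308.5 319.4 [596.8  11.1] [597.2 -17.8]
top 198 308.5 318.9 [588.8  11. ] [589.1 -16.6]
top 201 307.7 318.6 [580.7  13.1] [581.1 -15.9]
top end [[576.8, 4.2, 82.0], [576.5, -1.1, 82.0], [574.9, -6.4, 82.0], [574.6, -11.7, 82.0]]
250 35 pull [ 0.72  2.27 -0.81] up [ 0.2   2.07 -0.08] plate [ 0.81  2.03 -0.66] pile [ 0.72  2.21 -0.75]
250 45 pull [ 0.65  2.2  -0.49] up [0.19 1.96 0.2 ] plate [ 0.76  1.96 -0.37] pile [ 0.66  2.13 -0.43]
250 55 pull [ 0.61  2.11 -0.19] up [0.21 1.85 0.46] plate [ 0.73  1.87 -0.07] pile [ 0.63  2.04 -0.13]
300 35 pull [ 0.78 -3.91  5.31] up [ 0.17  2.18 -0.17] plate [ 0.84  2.13 -0.79] pile [ 0.77 -3.98  5.39]
300 45 pull [ 0.67  2.29 -0.6 ] up [0.16 2.06 0.14] plate [ 0.77  2.05 -0.46] pile [ 0.68  2.22 -0.54]
300 55 pull [ 0.61  2.18 -0.26] up [0.18 1.93 0.43] plate [ 0.73  1.95 -0.14] pile [ 0.62  2.11 -0.21]
350 35 pull [ 0.87 -3.81  5.13] up [ 0.15  2.29 -0.26] plate [ 0.89 -4.06  5.35] pile [ 0.84 -3.88  5.22]
350 45 pull [ 0.71 -3.91  5.55] up [0.13 2.15 0.08] plate [ 0.79  2.14 -0.57] pile [ 0.71  2.31 -0.66]
350 55 pull [ 0.62  2.25 -0.34] up [0.14 2.   0.39] plate [ 0.73  2.02 -0.22] pile [ 0.63  2.19 -0.28]
400 35 pull [ 0.99 -3.71  4.9 ] up [ 0.15  2.4  -0.37] plate [ 0.96 -3.97  5.19] pile [ 0.94 -3.78  5.02]
400 45 pull [ 0.77 -3.82  5.41] up [0.1  2.24 0.02] plate [ 0.82  2.22 -0.68] pile [ 0.75 -3.89  5.49]
400 55 pull [ 0.63  2.32 -0.42] up [0.11 2.07 0.35] plate [ 0.73  2.09 -0.29] pile [ 0.63  2.26 -0.36]
```

View pics/plate_crop.png

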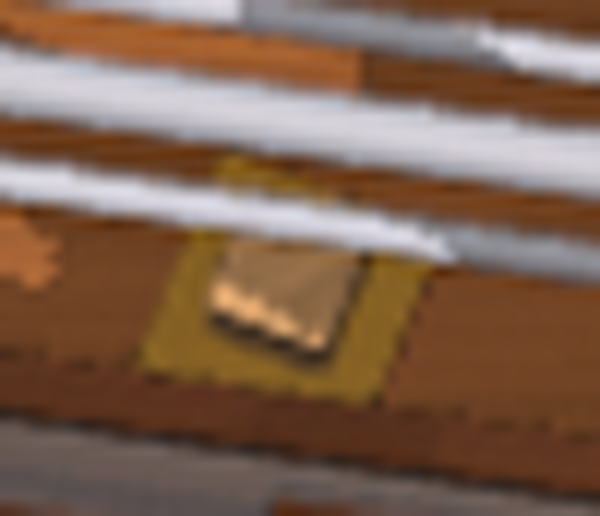

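Measured values so far:
- Pull end at (575.7,-3.3), so the grip point is (598,-6,72) and hood yaw is about -7.7°.
- Plate yaw is about -21°; I'll measure it again later, as the shield rail hides part of it.
- Pile at (522,359), yaw 20°.

Next I tilt the tool 25° and go to a standoff at the pull.

Request:
move_arm([
  [[2.25, -0.1, -4.05], [-0.67, -4.96, 0], 1],
  [[2.25, -0.1, -4.05], [-0.67, -4.96, 0], 1],
  [[2.25, -0.1, -4.05], [-0.67, -4.96, 0], 1],
  [[2.25, -0.1, -4.05], [-0.67, -4.96, 0], 1],
  [[2.25, -0.2, -4.05], [-0.67, -4.96, 0], 1],
  [[0, 0, 0], [0, 0, 0], 1],
])

```text
t: 2.45
eef_pos: [562.7, -7.1, 140.3]
tcp_rot: [-3.141, -0.429, -0.138]
ft_force: [-0.3, -0.0, -0.1]
opening: 1.003
grip_force: 0.0
```

Run:
```python
from h import *
from scipy.spatial.transform import Rotation as R
s=state();print(s['t'],[np.round(s[k],3).tolist() for k in('joints','eef_pos','tcp_rot','ft_force')])
d=R.from_euler('xyz',s['tcp_rot']).as_matrix();print('z',d[:,2].round(3),'y',d[:,1].round(3))
q=s['joints'];x=(3.9,582.1,412.1,41.7,-71.7);a,L2,L3,dd,hp=x;S=q[1]+q[2]
r=a+L2*np.sin(q[1])+L3*np.sin(S)+dd*np.cos(S);print('Lt by r',(np.hypot(*s['eef_pos'][:2])-r)/np.sin(S+q[4]), 'err z', s['eef_pos'][2]-(hp+L2*np.cos(q[1])+L3*np.cos(S)-dd*np.sin(S)),'=Lt*',1+np.cos(S+q[4]))
D=598.4-19*0;g=np.array([598.4,-6.3,72]);T=g+19*d[:,2];print('to go cm',((T-s['eef_pos'])/10).round(2))
```

```text
2.45 [[-0.128, 0.397, 2.081, -0.016, 0.235, 1.595], [562.728, -7.1, 140.347], [-3.141, -0.429, -0.138], [-0.278, -0.02, -0.051]]
z [ 0.412 -0.057 -0.909] y [-0.138 -0.99  -0.   ]
Lt by r 271.6177789742452 err z 25.494560200935155 =Lt* 0.09054682797185443
to go cm [ 4.35 -0.03 -8.56]
```

Fitted tool length is about 275 mm. At the pull I need e≈70° to keep the wrist off its singularity (q5≈0.2), so I adjust the tilt and approach.

Request:
move_arm([
  [[1.0, 0, -2.0], [0.3, 2.2, 0], 1],
  [[1.5, 0, -3.0], [0.3, 2.2, 0], 1],
  [[1.2, 0, -2.4], [0, 0, 0], 1],
  [[0.5, 0, -1.2], [0, 0, 0], 1],
  [[0, 0, 0], [0, 0, 0], 1],
  [[0, 0, 0], [0, 0, 0], 1],
])

```text
t: 3.05
eef_pos: [606.0, -6.3, 60.9]
tcp_rot: [-3.141, -0.358, -0.138]
ft_force: [0.2, -0.1, -1.0]
opening: 1.0
grip_force: 0.0
```

```bash
cat > st.py <<'E'
from h import *
from scipy.spatial.transform import Rotation as R
import sys
s=state();d=R.from_euler('xyz',s['tcp_rot']).as_matrix();p=np.array(s['eef_pos'])
print(round(s['t'],2),[np.round(s[k],3).tolist() for k in('joints','eef_pos','ft_force')])
print('z',d[:,2].round(3),'y',d[:,1].round(3),'elev',np.degrees(np.arcsin(-d[2,2])).round(1),'head',np.degrees(np.arctan2(d[1,2],d[0,2])).round(1),'grasp',(p-19*d[:,2]).round(1))
if len(sys.argv)>3:
    g=np.array(list(map(float,sys.argv[1:4])));print('to go cm',((g+19*d[:,2]-p)/10).round(2))
E
python3 st.py 598.4 -6.3 72
```

```text
3.05 [[-0.116, 0.585, 1.993, -0.032, 0.206, 1.622], [605.964, -6.346, 60.875], [0.184, -0.071, -1.042]]
z [ 0.347 -0.047 -0.937] y [-0.137 -0.991 -0.001] elev 69.5 head -7.7 grasp [599.4  -5.4  78.7]
to go cm [-0.1  -0.09 -0.67]
```

Request:
move_arm([
  [[-0.1, -0.1, -0.6], [0, 0, 0], 1],
  [[0, 0, 0], [0, 0, 0], 0],
  [[0, 0, 0], [0, 0, 0], 0],
  [[0, 0, 0], [0, 0, 0], 0],
  [[0, 0, 0], [0, 0, 0], 0],
  [[0, 0, 0], [0, 0, 0], 0],
  [[0, 0, 0], [0, 0, 0], 0],
  [[0, 0, 0], [0, 0, 0], 0],
])

```text
t: 3.85
eef_pos: [605.2, -6.9, 53.5]
tcp_rot: [-3.141, -0.358, -0.137]
ft_force: [0.6, -0.3, 1.3]
opening: 0.47
grip_force: 0.0
```

```bash
python3 st.py 598.4 -6.3 72; python3 -c "
from cell import state;s=state();print(s['opening'],s['grip_force'])"
```

```text
3.85 [[-0.118, 0.598, 1.999, -0.031, 0.187, 1.619], [605.246, -6.929, 53.471], [0.56, -0.334, 1.297]]
z [ 0.348 -0.047 -0.936] y [-0.137 -0.991 -0.001] elev 69.5 head -7.7 grasp [598.6  -6.   71.3]
to go cm [-0.02 -0.03  0.07]
0.47018721548928 0.0
```

Fingers still closing; continue.

Request:
move_arm([
  [[0, 0, 0], [0, 0, 0], 0],
  [[0, 0, 0], [0, 0, 0], 0],
  [[0, 0, 0], [0, 0, 0], 0],
  [[0, 0, 0], [0, 0, 0], 0],
  [[0, 0, 0], [0, 0, 0], 0],
])

```text
t: 4.35
eef_pos: [605.5, -5.3, 53.5]
tcp_rot: [-3.14, -0.359, -0.135]
ft_force: [3.7, 16.1, -1.0]
opening: 0.292
grip_force: 30.0
```

Request:
move_arm([
  [[0, 0, 0.5], [0, 0, 0], 0],
  [[0, 0, 1.0], [0, 0, 0], 0],
  [[0, 0, 1.0], [0, 0, 0], 0],
  [[0, 0, 1.0], [0, 0, 0], 0],
])

```text
t: 4.75
eef_pos: [605.5, -5.3, 88.6]
tcp_rot: [-3.14, -0.358, -0.136]
ft_force: [5.3, 16.0, -5.2]
opening: 0.293
grip_force: 30.0
```

Request:
move_arm([
  [[0, 0.1, 1.5], [0, 0, 0], 0],
  [[0, 0.05, 2.0], [0, 0, 0], 0],
  [[0, 0, 2.0], [0, 0, 0], 0],
  [[0, 0, 2.0], [0, 0, 0], 0],
  [[0, 0, 2.0], [0, 0, 0], 0],
  [[0, 0, 2.0], [0, 0, 0], 0],
  [[0, 0, 1.0], [0, 0, 0], 0],
  [[0, 0, 0.5], [0, 0, 0], 0],
])

```text
t: 5.55
eef_pos: [605.5, -5.2, 219.0]
tcp_rot: [-3.14, -0.359, -0.137]
ft_force: [5.2, 4.4, -5.3]
opening: 0.295
grip_force: 30.0
```

Request:
move_arm([
  [[0, 0, 0.2], [0, 0, 0], 0],
  [[0, 0, 0.2], [0, 0, 0], 0],
])

```text
t: 5.75
eef_pos: [605.5, -5.2, 221.9]
tcp_rot: [-3.14, -0.358, -0.137]
ft_force: [4.9, 4.1, -5.5]
opening: 0.29
grip_force: 30.0
```

Request:
move_arm([
  [[0, 0, 0.2], [0, 0, 0], 0],
  [[0, 0, 0.2], [0, 0, 0], 0],
])

```text
t: 5.95
eef_pos: [605.5, -5.2, 225.7]
tcp_rot: [-3.14, -0.358, -0.137]
ft_force: [5.3, 3.6, -4.7]
opening: 0.292
grip_force: 30.0
```

Request:
move_arm([
  [[0, 0, 0.2], [0, 0, 0], 0],
  [[0, 0, 0.2], [0, 0, 0], 0],
])

```text
t: 6.15
eef_pos: [605.5, -5.2, 229.7]
tcp_rot: [-3.14, -0.358, -0.137]
ft_force: [4.8, 3.5, -5.6]
opening: 0.293
grip_force: 30.0
```

Request:
move_arm([
  [[0, 0, 0.2], [0, 0, 0], 0],
  [[0, 0, 0.2], [0, 0, 0], 0],
])

```text
t: 6.35
eef_pos: [605.4, -5.2, 233.7]
tcp_rot: [-3.14, -0.358, -0.137]
ft_force: [5.5, 4.1, -4.1]
opening: 0.289
grip_force: 30.0
```

Request:
move_arm([
  [[0, 0, 0.2], [0, 0, 0], 0],
  [[0, 0, 0.2], [0, 0, 0], 0],
])

```text
t: 6.55
eef_pos: [605.4, -5.2, 237.6]
tcp_rot: [-3.14, -0.358, -0.137]
ft_force: [6.1, 3.5, -4.6]
opening: 0.295
grip_force: 30.0
```

Request:
move_arm([
  [[0, 0, 0.2], [0, 0, 0], 0],
  [[0, 0, 0.2], [0, 0, 0], 0],
])

```text
t: 6.75
eef_pos: [605.5, -5.2, 241.6]
tcp_rot: [-3.14, -0.358, -0.137]
ft_force: [5.2, 3.6, -4.0]
opening: 0.293
grip_force: 30.0
```

Request:
move_arm([
  [[0, 0, 0.2], [0, 0, 0], 0],
  [[0, 0, 0.2], [0, 0, 0], 0],
])

```text
t: 6.95
eef_pos: [605.4, -5.2, 245.6]
tcp_rot: [-3.14, -0.358, -0.137]
ft_force: [5.0, 4.1, -5.7]
opening: 0.293
grip_force: 30.0
```

Request:
move_arm([
  [[0, 0, 0.2], [0, 0, 0], 0],
  [[0, 0, 0.2], [0, 0, 0], 0],
])

```text
t: 7.15
eef_pos: [605.4, -5.2, 249.6]
tcp_rot: [-3.14, -0.358, -0.137]
ft_force: [5.7, 3.7, -4.7]
opening: 0.289
grip_force: 30.0
```

Request:
move_arm([
  [[0, 0, 0.2], [0, 0, 0], 0],
  [[0, 0, 0.2], [0, 0, 0], 0],
])

```text
t: 7.35
eef_pos: [605.5, -5.2, 253.6]
tcp_rot: [-3.14, -0.358, -0.137]
ft_force: [5.0, 2.8, -4.8]
opening: 0.293
grip_force: 30.0
```

Request:
move_arm([
  [[0, 0, 0.2], [0, 0, 0], 0],
  [[0, 0, 0.2], [0, 0, 0], 0],
])

```text
t: 7.55
eef_pos: [605.5, -5.2, 257.6]
tcp_rot: [-3.14, -0.358, -0.137]
ft_force: [4.9, 3.6, -5.4]
opening: 0.295
grip_force: 30.0
```

Request:
move_arm([
  [[0, 0, 0.2], [0, 0, 0], 0],
  [[0, 0, 0.2], [0, 0, 0], 0],
])

```text
t: 7.75
eef_pos: [605.4, -5.2, 261.6]
tcp_rot: [-3.14, -0.358, -0.137]
ft_force: [5.2, 3.5, -4.8]
opening: 0.297
grip_force: 30.0
```

Request:
move_arm([
  [[0, 0, 0.2], [0, 0, 0], 0],
  [[0, 0, 0.2], [0, 0, 0], 0],
])

```text
t: 7.95
eef_pos: [605.4, -5.2, 265.3]
tcp_rot: [-3.14, -0.358, -0.137]
ft_force: [7.3, 3.8, -8.1]
opening: 0.292
grip_force: 30.0
```

Request:
move_arm([
  [[0, 0, 0.2], [0, 0, 0], 0],
  [[0, 0, 0.2], [0, 0, 0], 0],
])

```text
t: 8.15
eef_pos: [605.4, -5.2, 268.9]
tcp_rot: [-3.14, -0.357, -0.137]
ft_force: [9.0, 3.4, -11.5]
opening: 0.289
grip_force: 30.0
```

Request:
move_arm([
  [[0, 0, 0.2], [0, 0, 0], 0],
  [[0, 0, 0.2], [0, 0, 0], 0],
])

```text
t: 8.35
eef_pos: [605.4, -5.2, 272.7]
tcp_rot: [-3.14, -0.357, -0.137]
ft_force: [7.7, 2.7, -11.2]
opening: 0.292
grip_force: 30.0
```

Request:
move_arm([
  [[0, 0, 0.2], [0, 0, 0], 0],
  [[0, 0, 0.2], [0, 0, 0], 0],
])

```text
t: 8.55
eef_pos: [605.4, -5.2, 276.8]
tcp_rot: [-3.14, -0.357, -0.137]
ft_force: [8.8, 3.3, -11.0]
opening: 0.295
grip_force: 30.0
```

Request:
move_arm([
  [[0, 0, 0.2], [0, 0, 0], 0],
  [[0, 0, 0.2], [0, 0, 0], 0],
])

```text
t: 8.75
eef_pos: [605.4, -5.2, 280.7]
tcp_rot: [-3.14, -0.357, -0.137]
ft_force: [7.1, 2.7, -10.3]
opening: 0.292
grip_force: 30.0
```

Request:
move_arm([
  [[0, 0, 0.2], [0, 0, 0], 0],
])

```text
t: 8.85
eef_pos: [605.4, -5.2, 282.8]
tcp_rot: [-3.14, -0.357, -0.137]
ft_force: [7.3, 3.1, -8.8]
opening: 0.294
grip_force: 30.0
```

Onset is at z≈264.5 and the force eases at ≈281–283, so the middle is ≈282 and the arm is there. I hold, then release.

Request:
move_arm([
  [[0, 0, -0.05], [0, 0, 0], 0],
  [[0, 0, 0], [0, 0, 0], 0],
  [[0, 0, 0], [0, 0, 0], 0],
])

```text
t: 9.15
eef_pos: [605.5, -5.2, 283.5]
tcp_rot: [-3.14, -0.358, -0.137]
ft_force: [5.8, 3.4, -4.0]
opening: 0.294
grip_force: 30.0
```

Request:
move_arm([
  [[0, 0, 0], [0, 0, 0], 0.35],
  [[0, 0, 0], [0, 0, 0], 0.4],
  [[0, 0, 0], [0, 0, 0], 0.45],
  [[0, 0, 0], [0, 0, 0], 0.5],
])

```text
t: 9.55
eef_pos: [605.1, -5.6, 284.0]
tcp_rot: [-3.141, -0.358, -0.138]
ft_force: [-0.7, 0.0, 0.7]
opening: 0.476
grip_force: 0.0
```

```bash
python3 - <<'E'
from h import *
t=camera_info("scene")
im=read_camera("scene");cv2.imwrite("pics/s2.png",cv2.resize(im[60:270,220:420],None,fx=2.8,fy=2.8))
E
python3 st.py
```

```text
9.6 [[-0.115, 0.274, 1.763, -0.01, 0.747, 1.599], [605.191, -5.607, 284.03], [0.376, -0.01, 0.039]]
z [ 0.348 -0.047 -0.936] y [-0.137 -0.991 -0.001] elev 69.5 head -7.7 grasp [598.6  -4.7 301.8]
```

View pics/s2.png

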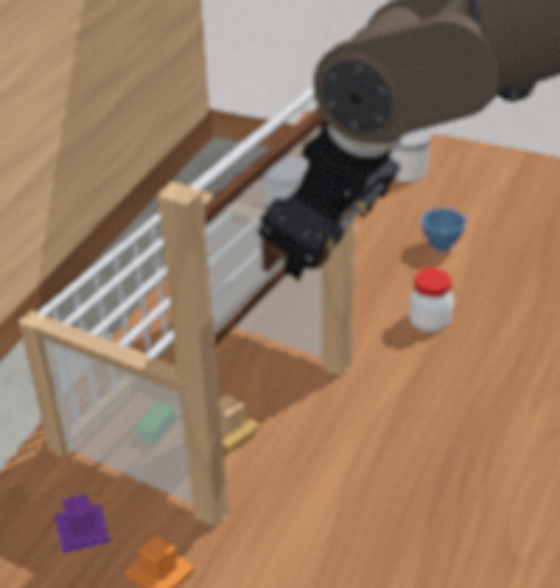

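The shield stays up by itself: its lower rail in the crop runs (215,335)→(270,280), well above the plate. I back straight out, then look at the plate with the wrist camera.

Request:
move_arm([
  [[-1.0, 0.13, 0], [0, 0, 0], 0.6],
  [[-2.5, 0.34, 0], [0, 0, 0], 0.8],
  [[-4.0, 0.54, 0], [0, 0, 0], 1],
  [[-4.0, 0.54, 0], [0, 0, 0], 1],
  [[-1.0, 0.14, 0], [0, 0, 0], 1],
  [[0, 0, 0], [0, 0, 0], 1],
])

```text
t: 10.2
eef_pos: [479.2, 11.6, 284.7]
tcp_rot: [-3.14, -0.36, -0.137]
ft_force: [0.8, 0.1, 0.9]
opening: 0.952
grip_force: 0.0
```

```bash
python3 st.py
python3 - <<'E'
from h import *
import pickle
w=camera_info("wrist");im=read_camera("wrist");cv2.imwrite("pics/w2.png",im);pickle.dump(w,open("w2.pkl","wb"))
print([proj(w,p).round(0).tolist() for p in([699,-10,18],[643,-12,242],[522,359,40])])
E
```

```text
10.2 [[-0.108, 0.077, 2.017, -0.014, 0.688, 1.609], [479.247, 11.641, 284.698], [0.817, 0.132, 0.9]]
z [ 0.349 -0.047 -0.936] y [-0.136 -0.991 -0.001] elev 69.4 head -7.7 grasp [472.6  12.5 302.5]
[[317.0, 91.0], [324.0, 28.0], [70.0, 241.0]]
```

View pics/w2.png

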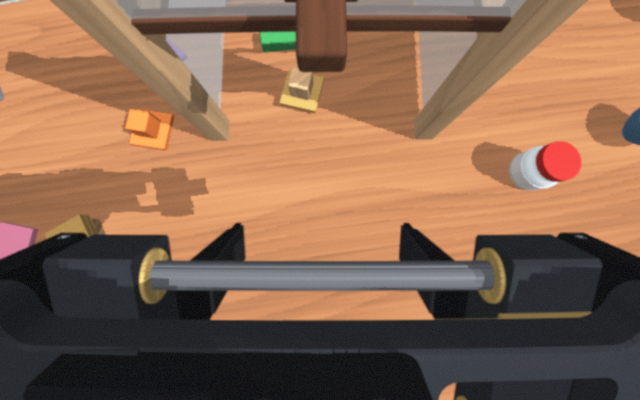

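Wrist view: brass plate with light grip at (301,92), green bar at (279,41), pull at (321,55), lower shield rail at row 23. I measure the plate by mask.

Run:
```python
from h import *
import pickle
w=pickle.load(open("w2.pkl","rb"));im=cv2.imread("pics/w2.png");t=camera_info("top");tp=cv2.imread("pics/top0.png")
x0,y0,x1,y1=270,60,335,120;f=6
c=cv2.resize(im[y0:y1,x0:x1],None,fx=f,fy=f,interpolation=cv2.INTER_CUBIC)
h=cv2.cvtColor(c,cv2.COLOR_BGR2HSV)
b=cv2.inRange(h,(17,70,90),(34,255,255))
m=cv2.morphologyEx(b,cv2.MORPH_OPEN,np.ones((5,5)))
cs=sorted(cv2.findContours(m,0,2)[0],key=cv2.contourArea)[-3:]
hull=cv2.convexHull(np.vstack([k for k in cs if cv2.contourArea(k)>800]))
ap=cv2.approxPolyDP(hull,9,True)[:,0]
print("hull",((ap+.5)/f+[x0-.5,y0-.5]).round(1).tolist())
for p in (ap+.5)/f+[x0-.5,y0-.5]: print(p.round(1),'z18',onz(w,*p,18)[:2].round(1),'z8',onz(w,*p,8)[:2].round(1),'z54',onz(w,*p,54)[:2].round(1))
vis=np.hstack([c,cv2.cvtColor(m,cv2.COLOR_GRAY2BGR)]);cv2.polylines(vis,[ap.reshape(-1,1,2)],True,(0,0,255),1);cv2.imwrite("pics/pl2.png",vis)
```

```text
hull [[288.6, 70.1], [322.9, 77.4], [314.8, 111.4], [279.8, 103.4]]
[288.6  70.1] z18 [739.2  28.2] z8 [744.9  28.5] z54 [718.6  26.9]
[322.9  77.4] z18 [720.  -22.2] z8 [725.3 -23. ] z54 [701.  -19.5]
[314.8 111.4] z18 [667.9  -2.6] z8 [672.  -3.] z54 [653.1  -1.5]
[279.8 103.4] z18 [687.7  47.9] z8 [692.3  48.7] z54 [671.3  45. ]
```

View pics/pl2.png

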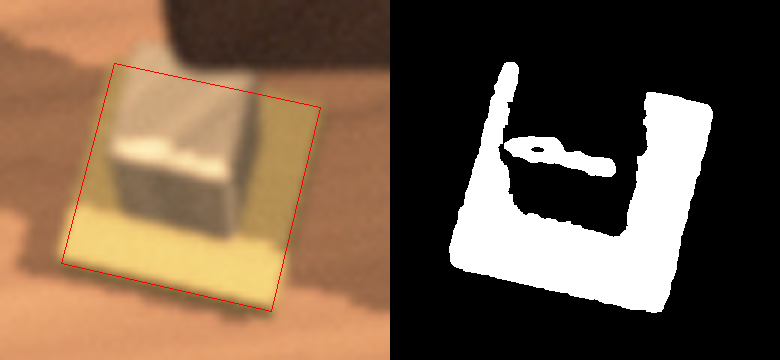

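Plate: corners give 54–56 mm sides, centre (703.7,12.8), yaw -21°, 57 mm inside the plane, all as expected. To go in low the wrist must pass to its other branch (q4→π). I plan that swing with a small IK model.

```bash
cat > ik.py <<'E'
from h import *
from scipy.spatial.transform import Rotation as R
a,L2,L3,dd,hp=3.9,582.1,412.1,41.7,-71.7;Lt=275.;hh=hp+Lt
def Rt(head,e):
    H,E=np.radians([head,e]);z=np.array([np.cos(E)*np.cos(H),np.cos(E)*np.sin(H),-np.sin(E)]);y=np.array([np.sin(H),-np.cos(H),0]);return np.c_[np.cross(y,z),y,z]
def ik(p,head,e):
    M=Rt(head,e);w=p-Lt*M[:,2];q1=np.arctan2(w[1],w[0]);rw=np.hypot(w[0],w[1])-a;zw=w[2]-hh
    l3=np.hypot(L3,dd);D=np.hypot(rw,zw);k=np.arccos((L2**2+D**2-l3**2)/(2*L2*D));q2=np.arctan2(rw,zw)-k
    s=(np.arctan2(rw-L2*np.sin(q2),zw-L2*np.cos(q2))%(2*np.pi))-np.arctan2(dd,L3)
    F=np.array([np.cos(q1)*np.sin(s),np.sin(q1)*np.sin(s),np.cos(s)]);dn=np.array([np.cos(q1)*np.cos(s),np.sin(q1)*np.cos(s),-np.sin(s)]);lat=np.cross(dn,F)
    if lat@[-np.sin(q1),np.cos(q1),0]<0: lat=-lat
    q4=np.arctan2(M[:,2]@lat,M[:,2]@dn);return np.array([q1,q2,s-q2,q4,np.arccos(M[:,2]@F)])
def path(W,n):
    W=np.array(W,float);X=[W[0]]
    for i,k in enumerate(n): X+=[W[i]+(W[i+1]-W[i])*j/k for j in range(1,k+1)]
    pr=None
    for i,x in enumerate(X):
        q=ik(x[:3],x[3],x[4]);o=''
        if i:
            rv=np.degrees((R.from_matrix(Rt(x[3],x[4]))*R.from_matrix(Rt(*X[i-1][3:])).inv()).as_rotvec());o=f"{((x-X[i-1])[:3]/10).round(2).tolist()} {rv.round(1).tolist()} |{np.linalg.norm(rv):.1f} dq {np.abs(q-pr).max():.2f}"
        print(i,q.round(2).tolist(),o);pr=q
E
python3 - <<'E'
from ik import *
path([[479.2,11.6,284.7,-7.7,69.4],[490,20,220,35,62],[520,30,110,35,45],[545,32,60,-17,40]],[5,4,8])
E
```

```text
0 [0.06, 0.08, 2.02, -0.11, 0.7] 
1 [0.03, 0.08, 2.05, -0.01, 0.62] [0.22, 0.17, -1.29] [-0.1, -1.5, 8.5] |8.7 dq 0.10
2 [-0.01, 0.1, 2.08, 0.13, 0.55] [0.22, 0.17, -1.29] [0.1, -1.5, 8.5] |8.7 dq 0.14
3 [-0.05, 0.12, 2.11, 0.31, 0.52] [0.22, 0.17, -1.29] [0.3, -1.4, 8.5] |8.7 dq 0.18
4 [-0.1, 0.15, 2.12, 0.5, 0.52] [0.22, 0.17, -1.29] [0.6, -1.4, 8.5] |8.7 dq 0.19
5 [-0.14, 0.19, 2.13, 0.66, 0.55] [0.22, 0.17, -1.29] [0.8, -1.3, 8.5] |8.7 dq 0.16
6 [-0.16, 0.25, 2.19, 0.97, 0.47] [0.75, 0.25, -2.75] [2.4, -3.5, -0.0] |4.3 dq 0.31
7 [-0.18, 0.32, 2.25, 1.37, 0.45] [0.75, 0.25, -2.75] [2.4, -3.5, -0.0] |4.3 dq 0.40
8 [-0.2, 0.41, 2.29, 1.75, 0.5] [0.75, 0.25, -2.75] [2.4, -3.5, 0.0] |4.2 dq 0.38
9 [-0.22, 0.51, 2.33, 2.01, 0.62] [0.75, 0.25, -2.75] [2.4, -3.5, -0.0] |4.3 dq 0.26
10 [-0.18, 0.53, 2.37, 2.26, 0.62] [0.31, 0.02, -0.62] [0.3, -0.5, -6.5] |6.5 dq 0.25
11 [-0.13, 0.55, 2.4, 2.51, 0.65] [0.31, 0.02, -0.62] [0.3, -0.6, -6.5] |6.5 dq 0.25
12 [-0.07, 0.57, 2.43, 2.75, 0.68] [0.31, 0.02, -0.62] [0.2, -0.6, -6.5] |6.5 dq 0.23
13 [-0.0, 0.6, 2.44, 2.96, 0.73] [0.31, 0.02, -0.62] [0.1, -0.6, -6.5] |6.5 dq 0.22
14 [0.07, 0.62, 2.45, -3.12, 0.77] [0.31, 0.02, -0.62] [0.1, -0.6, -6.5] |6.5 dq 6.08
15 [0.14, 0.65, 2.44, -2.92, 0.8] [0.31, 0.02, -0.62] [-0.0, -0.6, -6.5] |6.5 dq 0.19
16 [0.2, 0.67, 2.42, -2.74, 0.82] [0.31, 0.02, -0.62] [-0.1, -0.6, -6.5] |6.5 dq 0.19
17 [0.27, 0.69, 2.4, -2.55, 0.83] [0.31, 0.02, -0.62] [-0.1, -0.6, -6.5] |6.5 dq 0.18
```

```bash
cat > fit.py <<'E'
from h import *
from scipy.optimize import least_squares
from scipy.spatial.transform import Rotation as R
Q=np.array([[-1.42261,.49157,1.55942,0,1.09166],[-.902,.3424,1.4422,0,1.3574],[-.1373,.1126,1.752,.0009,1.2773],[-.128,.397,2.081,-.016,.235],[-.116,.585,1.993,-.032,.206],[-.118,.598,1.999,-.031,.187],[-.115,.274,1.763,-.01,.747],[-.108,.077,2.017,-.014,.688]])
P=np.array([[156.897,-604.757,214.067],[417.166,-421.578,348.273],[451.62,4.36,347.65],[562.728,-7.1,140.347],[605.964,-6.346,60.875],[605.246,-6.929,53.471],[605.191,-5.607,284.03],[479.247,11.641,284.698]])
Rz=lambda t:R.from_euler('z',t).as_matrix();Ry=lambda t:R.from_euler('y',t).as_matrix()
def fk(q,x,g=-1):
    a,L2,L3,d,h,Lt,o1,o2=x
    A=Rz(q[0]);p=np.array([a*np.cos(q[0]),a*np.sin(q[0]),h])+A@[0,o1,0]
    A=A@Ry(q[1]);p=p+A@[0,0,L2];A=A@Ry(q[2]);p=p+A@[d,0,L3];A=A@Rz(g*q[3]);p=p+A@[0,o2,0];A=A@Ry(q[4]);return p+A@[0,0,Lt],A[:,2]
if __name__=="__main__":
  for g in(-1,1):
    f=lambda x:np.r_[np.concatenate([fk(q,x,g)[0]-p for q,p in zip(Q,P)]),(x[6]-x[7])*1e-4,x[0]*1e-3]
    r=least_squares(f,[0,580,410,40,200,275,33,33]);print(g,r.x.round(1),np.abs(r.fun).max().round(2),[fk(q,r.x,g)[1].round(3).tolist() for q in Q[4:6]])
E
python3 fit.py
```

```text
-1 [-3.000e-01  5.866e+02  4.115e+02  4.310e+01  1.962e+02  2.710e+02
  3.460e+01  2.910e+01] 2.86 [[0.349, -0.034, -0.937], [0.348, -0.035, -0.937]]
1 [-4.000e-01  5.871e+02  4.114e+02  4.340e+01  1.969e+02  2.719e+02
  8.280e+01 -1.700e+01] 0.2 [[0.347, -0.047, -0.937], [0.347, -0.047, -0.937]]
```

```bash
sed -i 's/^a,L2.*/a,L2,L3,dd,hh,Lt,off=-.4,587.1,411.4,43.4,196.9,271.9,66./; s/q1=np.arctan2(w\[1\],w\[0\]);rw=np.hypot(w\[0\],w\[1\])-a/rr=np.hypot(w[0],w[1]);q1=np.arctan2(w[1],w[0])-np.arcsin(off\/rr);rw=np.sqrt(rr**2-off**2)-a/' ik.py
python3 - <<'E'
from ik import *
print(ik(np.array([562.7,-7.1,140.3]),-7.7,65.3).round(3))
path([[479.2,11.6,284.7,-7.7,69.4],[490,20,220,28,62],[520,30,110,28,45],[545,32,60,-17,40]],[5,4,6])
print('plate',ik(np.array([717.3,8.7,31]),-17,40).round(2),'exit',ik(np.array([545,30,100]),-17,40).round(2))
for hd in(20,110-90,): print('pile',ik(np.array([522.4+14*.94,359.4+14*.34,75-12.]),hd,40).round(2),ik(np.array([522.4+14*.94,359.4+14*.34,140.]),hd,40).round(2))
E
```

```text
[-0.129  0.397  2.082 -0.01   0.231]
0 [-0.11, 0.08, 2.02, -0.01, 0.69] 
1 [-0.14, 0.09, 2.05, 0.08, 0.62] [0.22, 0.17, -1.29] [-0.1, -1.5, 7.1] |7.3 dq 0.10
2 [-0.17, 0.1, 2.09, 0.21, 0.57] [0.22, 0.17, -1.29] [0.1, -1.5, 7.1] |7.3 dq 0.13
3 [-0.21, 0.12, 2.11, 0.36, 0.54] [0.22, 0.17, -1.29] [0.3, -1.5, 7.1] |7.3 dq 0.15
4 [-0.24, 0.15, 2.13, 0.53, 0.53] [0.22, 0.17, -1.29] [0.4, -1.4, 7.1] |7.3 dq 0.16
5 [-0.28, 0.18, 2.15, 0.67, 0.55] [0.22, 0.17, -1.29] [0.6, -1.3, 7.1] |7.3 dq 0.15
6 [-0.3, 0.24, 2.21, 0.99, 0.47] [0.75, 0.25, -2.75] [2.0, -3.8, -0.0] |4.3 dq 0.32
7 [-0.32, 0.31, 2.27, 1.4, 0.45] [0.75, 0.25, -2.75] [2.0, -3.8, 0.0] |4.3 dq 0.40
8 [-0.34, 0.4, 2.33, 1.77, 0.51] [0.75, 0.25, -2.75] [2.0, -3.8, 0.0] |4.2 dq 0.38
9 [-0.36, 0.5, 2.37, 2.04, 0.64] [0.75, 0.25, -2.75] [2.0, -3.8, -0.0] |4.3 dq 0.26
10 [-0.3, 0.53, 2.41, 2.33, 0.65] [0.42, 0.03, -0.83] [0.3, -0.8, -7.5] |7.5 dq 0.29
11 [-0.24, 0.56, 2.43, 2.6, 0.69] [0.42, 0.03, -0.83] [0.2, -0.8, -7.5] |7.5 dq 0.28
12 [-0.16, 0.6, 2.45, 2.86, 0.74] [0.42, 0.03, -0.83] [0.1, -0.8, -7.5] |7.5 dq 0.25
13 [-0.08, 0.63, 2.45, 3.09, 0.78] [0.42, 0.03, -0.83] [0.0, -0.8, -7.5] |7.5 dq 0.24
14 [-0.0, 0.66, 2.43, -2.97, 0.81] [0.42, 0.03, -0.83] [-0.1, -0.8, -7.5] |7.5 dq 6.06
15 [0.08, 0.7, 2.4, -2.75, 0.83] [0.42, 0.03, -0.83] [-0.2, -0.8, -7.5] |7.5 dq 0.22
plate [ 0.01  0.8   2.   -2.69  0.55] exit [ 0.07  0.58  2.38 -2.71  0.71]
pile [ 0.56  0.7   2.18 -2.85  0.61] [ 0.56  0.53  2.14 -2.74  0.43]
pile [ 0.56  0.7   2.18 -2.85  0.61] [ 0.56  0.53  2.14 -2.74  0.43]
```

Request:
move_arm([
  [[0.2, 0.2, -1.3], [0, -1.5, 7.1], 1],
  [[0.2, 0.2, -1.3], [0.1, -1.5, 7.1], 1],
  [[0.2, 0.2, -1.3], [0.3, -1.5, 7.1], 1],
  [[0.2, 0.2, -1.3], [0.4, -1.4, 7.1], 1],
  [[0.2, 0.1, -1.3], [0.6, -1.3, 7.1], 1],
  [[0, 0, 0], [0, 0, 0], 1],
])

```text
t: 10.85
eef_pos: [489.0, 19.0, 227.8]
tcp_rot: [-3.128, -0.459, 0.378]
ft_force: [0.6, 0.0, 1.1]
opening: 1.001
grip_force: 0.0
```

Request:
move_arm([
  [[0.37, 0.1, -1.4], [1.0, -1.9, 0], 1],
  [[0.37, 0.1, -1.4], [1.0, -1.9, 0], 1],
  [[0.37, 0.1, -1.4], [1.0, -1.9, 0], 1],
  [[0.37, 0.1, -1.4], [1.0, -1.9, 0], 1],
  [[0.37, 0.1, -1.4], [1.0, -1.9, 0], 1],
  [[0.37, 0.1, -1.4], [1.0, -1.9, 0], 1],
  [[0.37, 0.1, -1.4], [1.0, -1.9, 0], 1],
  [[0.37, 0.1, -1.4], [1.0, -1.9, 0], 1],
  [[0, 0, 0], [0, 0, 0], 1],
  [[0, 0, 0], [0, 0, 0], 1],
])

```text
t: 11.85
eef_pos: [516.8, 28.8, 121.8]
tcp_rot: [-3.079, -0.745, 0.349]
ft_force: [-0.2, -0.8, -0.6]
opening: 0.999
grip_force: 0.0
```

```bash
python3 st.py
```

```text
11.85 [[-0.33, 0.452, 2.364, 2.019, 0.553, -1.066], [516.774, 28.763, 121.785], [-0.17, -0.821, -0.582]]
z [ 0.615  0.29  -0.734] y [ 0.381 -0.923 -0.046] elev 47.2 head 25.3 grasp [505.1  23.3 135.7]
```

```bash
cat > rot.py <<'E'
# rot.py head elev gx gy gz : rotvec (world, deg) and TCP shift (cm) from here
from ik import *
import sys
h,e,*g=map(float,sys.argv[1:]);s=state();M=R.from_euler('xyz',s['tcp_rot']);T=Rt(h,e)
print('rot deg',np.degrees((R.from_matrix(T)*M.inv()).as_rotvec()).round(2),'shift cm',((np.array(g)+19*T[:,2]-s['eef_pos'])/10).round(2),'q',ik(np.array(g)+19*T[:,2],h,e).round(2))
E
python3 rot.py -17 40 555 33 60
```

```text
rot deg [ -2.32  -7.52 -39.53] shift cm [ 5.21 -0.   -7.4 ] q [ 0.06  0.73  2.35 -2.76  0.81]
```

Request:
move_arm([
  [[0.6, 0, -0.9], [-0.3, -1, -5], 1],
  [[0.6, 0, -0.9], [-0.3, -1, -5], 1],
  [[0.6, 0, -0.9], [-0.3, -1, -5], 1],
  [[0.6, 0, -0.9], [-0.3, -0.9, -5], 1],
  [[0.7, 0, -0.9], [-0.3, -0.9, -5], 1],
  [[0.7, 0, -0.9], [-0.3, -0.9, -5], 1],
  [[0.7, 0, -1.0], [-0.3, -0.9, -5], 1],
  [[0.7, 0, -1.0], [-0.2, -0.9, -4.5], 1],
  [[0, 0, 0], [0, 0, 0], 1],
  [[0, 0, 0], [0, 0, 0], 1],
])

```text
t: 12.85
eef_pos: [568.3, 30.5, 50.8]
tcp_rot: [-3.139, -0.872, -0.275]
ft_force: [-0.1, -0.5, -0.1]
opening: 0.999
grip_force: 0.0
```

```bash
python3 st.py; python3 rot.py -17 40 703.7 12.8 43
```

```text
12.85 [[0.056, 0.718, 2.353, 3.49, 0.806, -1.6], [568.291, 30.546, 50.827], [-0.138, -0.535, -0.099]]
z [ 0.738 -0.206 -0.643] y [-0.27  -0.963 -0.001] elev 40.0 head -15.6 grasp [554.3  34.5  63. ]
rot deg [-0.09  0.01 -1.34] shift cm [14.93 -2.2  -2.  ] q [ 0.01  0.8   2.   -2.69  0.55]
```

Request:
move_arm([
  [[3, -0.4, -0.4], [0, 0, -1.3], 1],
  [[3, -0.4, -0.4], [0, 0, 0], 1],
  [[3, -0.5, -0.4], [0, 0, 0], 1],
  [[3, -0.5, -0.4], [0, 0, 0], 1],
  [[2, -0.3, -0.3], [0, 0, 0], 1],
  [[0.9, -0.1, -0.1], [0, 0, 0], 1],
  [[0, 0, 0], [0, 0, 0], 1],
  [[0, 0, 0], [0, 0, 0], 1],
])

```text
t: 13.65
eef_pos: [715.7, 6.9, 30.3]
tcp_rot: [3.138, -0.871, -0.297]
ft_force: [-0.8, -0.4, -0.3]
opening: 1.0
grip_force: 0.0
```

```bash
python3 st.py; python3 rot.py -17 40 703.7 12.8 43
python3 - <<'E'
from h import *
import pickle
w=camera_info("wrist");im=read_camera("wrist");cv2.imwrite("pics/w3.png",im);pickle.dump(w,open("w3.pkl","wb"))
print(proj(w,[703.7,12.8,54]))
E
```

```text
13.65 [[0.005, 0.797, 2.001, 3.599, 0.551, -1.769], [715.722, 6.887, 30.329], [-0.788, -0.386, -0.298]]
z [ 0.731 -0.227 -0.644] y [-0.295 -0.955  0.002] elev 40.1 head -17.3 grasp [701.8  11.2  42.6]
rot deg [ 0.09 -0.12  0.18] shift cm [0.19 0.17 0.05] q [ 0.01  0.8   2.   -2.69  0.55]
[319.20626228 242.85699976]
```

Request:
move_arm([
  [[0.2, 0.2, 0], [0, 0, 0], 0.7],
  [[0, 0, 0], [0, 0, 0], 0.4],
  [[0, 0, 0], [0, 0, 0], 0.3],
  [[0, 0, 0], [0, 0, 0], 0.2],
  [[0, 0, 0], [0, 0, 0], 0.1],
  [[0, 0, 0], [0, 0, 0], 0],
  [[0, 0, 0], [0, 0, 0], 0],
  [[0, 0, 0], [0, 0, 0], 0],
  [[0, 0, 0], [0, 0, 0], 0],
  [[0, 0, 0], [0, 0, 0], 0],
])

```text
t: 14.7
eef_pos: [718.6, 8.9, 29.9]
tcp_rot: [3.138, -0.872, -0.298]
ft_force: [0.3, -0.7, -0.6]
opening: 0.318
grip_force: 30.0
```

Request:
move_arm([
  [[0, 0, 0], [0, 0, 0], 0],
  [[0, 0, 0], [0, 0, 0], 0],
  [[0, 0, 0], [0, 0, 0], 0],
  [[0, 0, 0], [0, 0, 0], 0],
  [[0, 0, 0], [0, 0, 0], 0],
])

```text
t: 15.2
eef_pos: [718.6, 8.9, 29.9]
tcp_rot: [3.138, -0.872, -0.297]
ft_force: [-0.3, -1.8, -0.8]
opening: 0.32
grip_force: 30.0
```

```bash
python3 st.py 703.7 12.8 43;  python3 -c "
from cell import state;s=state();print(s['opening'],s['grip_force'])"
```

```text
15.2 [[0.01, 0.799, 1.993, 3.61, 0.547, -1.777], [718.633, 8.943, 29.904], [-0.272, -1.76, -0.779]]
z [ 0.731 -0.228 -0.644] y [-0.296 -0.955  0.002] elev 40.1 head -17.3 grasp [704.8  13.3  42.1]
to go cm [-0.11 -0.05  0.09]
0.32027675717781134 29.982702434062958
```

Closed flush (30.3 mm on the 30 mm grip). I lift gently and withdraw along the hood's x.

Request:
move_arm([
  [[0, 0, 0.4], [0, 0, 0], 0],
  [[0, 0, 0.6], [0, 0, 0], 0],
  [[0, 0, 0.8], [0, 0, 0], 0],
  [[0, 0, 0], [0, 0, 0], 0],
])

```text
t: 15.6
eef_pos: [719.1, 9.2, 49.5]
tcp_rot: [3.139, -0.873, -0.298]
ft_force: [0.7, -0.1, -2.5]
opening: 0.321
grip_force: 30.0
```

Request:
move_arm([
  [[-1, 0.13, 0], [0, 0, 0], 0],
  [[-2, 0.27, 0], [0, 0, 0], 0],
  [[-2.5, 0.34, 0], [0, 0, 0], 0],
  [[-2.5, 0.34, 0], [0, 0, 0], 0],
  [[-2.5, 0.34, 0], [0, 0, 0], 0],
  [[-2.5, 0.34, 0], [0, 0, 0], 0],
  [[-2, 0.27, 0], [0, 0, 0], 0],
  [[-1, 0.13, 0], [0, 0, 0], 0],
  [[0, 0, 0], [0, 0, 0], 0],
])

```text
t: 16.5
eef_pos: [557.7, 30.9, 47.7]
tcp_rot: [3.137, -0.87, -0.296]
ft_force: [0.9, 0.2, -3.8]
opening: 0.32
grip_force: 30.0
```

```bash
python3 st.py
python3 - <<'E'
from ik import *
s=state();print(s['opening'],s['grip_force']);p=np.array(s['eef_pos'])
path([[*p,-17.3,40.1],[500,90,110,-8,40],[470,230,130,6,40],[537,364,115,20,40]],[4,6,6])
E
```

```text
16.5 [[0.074, 0.726, 2.37, 3.532, 0.828, -1.597], [557.681, 30.929, 47.701], [0.859, 0.215, -3.823]]
z [ 0.73  -0.227 -0.645] y [-0.295 -0.956  0.003] elev 40.1 head -17.3 grasp [543.8  35.2  59.9]
0.31966253963800895 29.993264973163605
0 [0.07, 0.73, 2.37, -2.75, 0.83] 
1 [0.1, 0.69, 2.4, -2.77, 0.82] [-1.44, 1.48, 1.56] [-0.0, -0.0, 2.3] |2.3 dq 0.04
2 [0.12, 0.64, 2.43, -2.78, 0.81] [-1.44, 1.48, 1.56] [-0.0, -0.0, 2.3] |2.3 dq 0.04
3 [0.15, 0.6, 2.46, -2.79, 0.79] [-1.44, 1.48, 1.56] [-0.0, -0.0, 2.3] |2.3 dq 0.05
4 [0.18, 0.55, 2.48, -2.79, 0.76] [-1.44, 1.48, 1.56] [-0.0, -0.0, 2.3] |2.3 dq 0.05
5 [0.23, 0.54, 2.47, -2.77, 0.75] [-0.5, 2.33, 0.33] [-0.0, -0.0, 2.3] |2.3 dq 0.05
6 [0.28, 0.53, 2.47, -2.76, 0.73] [-0.5, 2.33, 0.33] [0.0, 0.0, 2.3] |2.3 dq 0.05
7 [0.33, 0.52, 2.46, -2.74, 0.72] [-0.5, 2.33, 0.33] [-0.0, -0.0, 2.3] |2.3 dq 0.05
8 [0.38, 0.51, 2.45, -2.72, 0.7] [-0.5, 2.33, 0.33] [0.0, -0.0, 2.3] |2.3 dq 0.05
9 [0.42, 0.5, 2.43, -2.7, 0.68] [-0.5, 2.33, 0.33] [0.0, -0.0, 2.3] |2.3 dq 0.05
10 [0.47, 0.49, 2.42, -2.68, 0.66] [-0.5, 2.33, 0.33] [-0.0, 0.0, 2.3] |2.3 dq 0.05
11 [0.49, 0.5, 2.38, -2.69, 0.63] [1.12, 2.23, -0.25] [0.0, -0.0, 2.3] |2.3 dq 0.04
12 [0.51, 0.52, 2.33, -2.7, 0.6] [1.12, 2.23, -0.25] [-0.0, 0.0, 2.3] |2.3 dq 0.04
13 [0.52, 0.54, 2.29, -2.72, 0.58] [1.12, 2.23, -0.25] [0.0, -0.0, 2.3] |2.3 dq 0.04
14 [0.54, 0.55, 2.25, -2.74, 0.55] [1.12, 2.23, -0.25] [-0.0, 0.0, 2.3] |2.3 dq 0.04
15 [0.55, 0.57, 2.2, -2.76, 0.52] [1.12, 2.23, -0.25] [0.0, -0.0, 2.3] |2.3 dq 0.05
16 [0.56, 0.59, 2.16, -2.79, 0.49] [1.12, 2.23, -0.25] [-0.0, -0.0, 2.3] |2.3 dq 0.05
```

Request:
move_arm([
  [[-1.4, 1.5, 1.8], [0, 0, 3.7], 0],
  [[-1.4, 1.5, 1.8], [0, 0, 3.7], 0],
  [[-1.4, 1.5, 1.8], [0, 0, 3.7], 0],
  [[-1.4, 1.5, 1.8], [0, 0, 3.7], 0],
  [[-0.3, 3.5, 0.2], [0, 0, 3.7], 0],
  [[-0.3, 3.5, 0.2], [0, 0, 3.7], 0],
  [[-0.3, 3.5, 0.2], [0, 0, 3.7], 0],
  [[-0.3, 3.5, 0.2], [0, 0, 3.7], 0],
  [[-0.3, 3.5, 0.2], [0, 0, 3.7], 0],
  [[-0.3, 3.5, 0.2], [0, 0, 4], 0],
])

```text
t: 17.5
eef_pos: [485.2, 302.5, 132.5]
tcp_rot: [3.138, -0.873, 0.356]
ft_force: [0.6, -0.2, -2.7]
opening: 0.318
grip_force: 30.0
```

Request:
move_arm([
  [[0, 0, 0], [0, 0, 0], 0],
  [[0, 0, 0], [0, 0, 0], 0],
])

```text
t: 17.7
eef_pos: [485.0, 301.0, 132.2]
tcp_rot: [3.138, -0.872, 0.354]
ft_force: [0.0, -0.1, -3.0]
opening: 0.311
grip_force: 30.0
```

```bash
python3 st.py; python3 rot.py 20.1 40 522.4 359.4 120
python3 - <<'E'
from h import *
import pickle
w=camera_info("wrist");im=read_camera("wrist");cv2.imwrite("pics/w4.png",im);pickle.dump(w,open("w4.pkl","wb"))
t=camera_info("top");ti=read_camera("top");cv2.imwrite("pics/t4.png",ti)
sc=read_camera("scene");cv2.imwrite("pics/sc4.png",sc)
h=np.hstack([im,ti]);cv2.imwrite("pics/both4.png",cv2.resize(np.hstack([im[:,100:540],ti[100:300,60:280].repeat(2,0).repeat(2,1)]),(800,364)))
def quad(i,ci,z,roi):
    x0,y0,x1,y1=roi;m=cv2.inRange(cv2.cvtColor(i[y0:y1,x0:x1],cv2.COLOR_BGR2HSV),(15,90,90),(34,255,255))
    for k in cv2.findContours(m,0,2)[0]:
        if cv2.contourArea(k)>120:
            r=cv2.boxPoints(cv2.minAreaRect(k))+[x0,y0];W=np.array([onz(ci,u,v,z) for u,v in r]);e=np.diff(np.vstack([W,W[:1]]),axis=0)[:,:2]
            print(cv2.contourArea(k),r.mean(0).round(0),W.mean(0).round(1),np.linalg.norm(e,axis=1).round(1),(np.degrees(np.arctan2(e[:,1],e[:,0]))%90).round(1))
print('top');quad(ti,t,40,(140,180,260,250));print('wrist');quad(im,w,40,(0,0,640,400))
E
```

```text
17.7 [[0.492, 0.499, 2.337, 3.344, 0.571, -1.653], [485.044, 301.005, 132.175], [0.045, -0.136, -3.043]]
z [ 0.72   0.262 -0.643] y [ 0.344 -0.939  0.002] elev 40.0 head 20.0 grasp [471.4 296.  144.4]
rot deg [ 0.13  0.03 -0.02] shift cm [ 5.1   6.34 -2.44] q [ 0.56  0.6   2.16 -2.8   0.51]
top
710.5 [188. 232.] [497.  337.3  40. ] [ 79.4 123.7  78.6 123. ] [21.8 22.6 21.3 22.9]
wrist
487.0 [430. 316.] [499.1 215.4  40. ] [ 4.7 79.8  4.9 78.9] [14.1 19.6  4.2 19.6]
1979.0 [322. 306.] [478.1 298.9  40. ] [66.3 23.5 62.9 23.5] [20.2 15.9 20.1 24.2]
360.5 [381. 276.] [520.2 260.1  40. ] [10.7 50.9  9.6 50.7] [22.  14.9 21.7 16.2]
3895.5 [300. 255.] [516.7 333.9  40. ] [103.2  92.1  85.6  91.4] [24.3 19.9 23.6 30.9]
439.0 [414. 173.] [644.7 255.   40. ] [34.9 53.1 32.8 50.1] [82.6 71.5 78.1 73.4]
340.0 [425. 148.] [687.1 249.3  40. ] [26.4 29.8 25.5 28.5] [82.3 70.7 79.9 72.1]
1227.0 [150.  92.] [673.6 627.4  40. ] [ 30.2 215.2  21.3 206.2] [89.  56.9 76.1 58.4]
3518.5 [38. 63.] [695.5 868.6  40. ] [399.  167.9 357.3 105.9] [53.3 14.8 46.2 18.7]
10198.0 [592. 124.] [925.8   4.8  40. ] [764.7 209.  631.8  76.2] [69.4 26.4 62.4 65.8]
21086.0 [316.  50.] [887.2 459.   40. ] [1080.6  378.   722.8  379. ] [20.3 82.5 20.3 48.9]
```

View pics/both4.png

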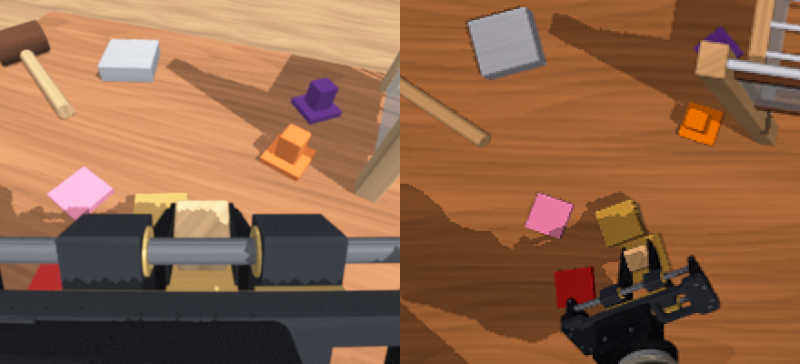

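Views show the plate held by its grip, square to the pile. The pile top is at right-panel (620,222), beside the pink (549,215) and red (575,288) look-alikes. I move over the pile and lower.

Request:
move_arm([
  [[0.7, 0.9, 0], [0, 0, 0], 0],
  [[1.2, 1.5, 0], [0, 0, 0], 0],
  [[1.3, 1.6, 0], [0, 0, 0], 0],
  [[1.2, 1.5, 0], [0, 0, 0], 0],
  [[0.8, 0.9, 0], [0, 0, 0], 0],
  [[0, 0, -1.5], [0, 0, 0], 0],
  [[0, 0, -2.0], [0, 0, 0], 0],
  [[0, 0, -1.5], [0, 0, 0], 0],
  [[0, 0, 0], [0, 0, 0], 0],
  [[0, 0, 0], [0, 0, 0], 0],
])

```text
t: 18.85
eef_pos: [536.9, 364.5, 81.9]
tcp_rot: [3.138, -0.871, 0.354]
ft_force: [0.8, -0.0, -2.0]
opening: 0.313
grip_force: 30.0
```

```bash
python3 st.py; python3 rot.py 20.1 40 523.2 359.7 75
python3 - <<'E'
from h import *
t=camera_info("top");ti=read_camera("top");cv2.imwrite("pics/t5.png",ti);s=camera_info("scene");si=read_camera("scene");cv2.imwrite("pics/s5.png",si)
# brass seen in scene: held plate (bottom z~55, top 65) and pile
x0,y0,x1,y1=265,260,345,345
m=cv2.inRange(cv2.cvtColor(si[y0:y1,x0:x1],cv2.COLOR_BGR2HSV),(15,90,60),(34,255,255))
for k in cv2.findContours(m,0,2)[0]:
    if cv2.contourArea(k)>40: print(cv2.contourArea(k),(cv2.approxPolyDP(cv2.convexHull(k),1.5,True)[:,0]+[x0,y0]).tolist())
from ik import Rt
M=Rt(20.1,90);ax=np.array([.939,.344,0]);ay=np.array([-.344,.939,0])
for z,c in((40,(522.4,359.4)),(20,(522.4,359.4)),(65,(523.2,359.7))):
    print(z,[proj(s,np.r_[c,z]+28*i*ax+28*j*ay).round(1).tolist() for i,j in((1,1),(1,-1),(-1,-1),(-1,1))])
E
```

```text
18.85 [[0.563, 0.658, 2.168, 3.451, 0.566, -1.698], [536.922, 364.525, 81.9], [0.757, -0.03, -2.002]]
z [ 0.719  0.261 -0.644] y [ 0.343 -0.939  0.003] elev 40.1 head 20.0 grasp [523.3 359.6  94.1]
rot deg [ 0.17 -0.03  0.01] shift cm [-0.01  0.02 -1.91] q [ 0.56  0.7   2.17 -2.86  0.61]
391.0 [[310, 282], [315, 296], [317, 311], [314, 315], [300, 314], [296, 312], [296, 287], [305, 282]]
40 [[295.2, 308.4], [297.1, 291.7], [316.4, 292.3], [315.2, 309.0]]
20 [[295.7, 312.3], [297.6, 295.7], [316.6, 296.3], [315.4, 312.9]]
65 [[294.3, 303.3], [296.3, 286.6], [315.8, 287.2], [314.6, 304.0]]
```

Request:
move_arm([
  [[0, 0, -0.6], [0, 0, 0], 0],
  [[0, 0, -0.5], [0, 0, 0], 0],
  [[0, 0, -0.3], [0, 0, 0], 0],
  [[0, 0, -0.1], [0, 0, 0], 0],
  [[0, 0, 0], [0, 0, 0], 0],
  [[0, 0, 0], [0, 0, 0], 0],
])

```text
t: 19.55
eef_pos: [536.7, 364.6, 67.0]
tcp_rot: [3.138, -0.872, 0.354]
ft_force: [0.9, -0.3, -3.3]
opening: 0.316
grip_force: 30.0
```

Request:
move_arm([
  [[0, 0, -0.1], [0, 0, 0], 0],
  [[0, 0, -0.05], [0, 0, 0], 0],
  [[0, 0, 0], [0, 0, 0], 0],
])

```text
t: 19.85
eef_pos: [536.6, 364.7, 65.4]
tcp_rot: [3.138, -0.872, 0.354]
ft_force: [0.9, 0.3, -3.3]
opening: 0.312
grip_force: 30.0
```

Request:
move_arm([
  [[0, 0, -0.1], [0, 0, 0], 0],
  [[0, 0, 0], [0, 0, 0], 0],
])

```text
t: 20.05
eef_pos: [536.7, 364.6, 64.3]
tcp_rot: [3.138, -0.871, 0.354]
ft_force: [0.4, -0.3, -2.3]
opening: 0.312
grip_force: 30.0
```

Request:
move_arm([
  [[0, 0, -0.1], [0, 0, 0], 0],
  [[0, 0, 0], [0, 0, 0], 0],
])

```text
t: 20.25
eef_pos: [536.7, 364.6, 63.3]
tcp_rot: [3.138, -0.871, 0.354]
ft_force: [0.4, -0.1, -3.1]
opening: 0.312
grip_force: 30.0
```

Request:
move_arm([
  [[0, 0, -0.05], [0, 0, 0], 0],
  [[0, 0, 0], [0, 0, 0], 0],
])

```text
t: 20.45
eef_pos: [536.7, 364.6, 62.9]
tcp_rot: [3.138, -0.872, 0.354]
ft_force: [-0.3, 0.5, -2.9]
opening: 0.311
grip_force: 30.0
```

Request:
move_arm([
  [[0, 0, -0.05], [0, 0, 0], 0],
  [[0, 0, 0], [0, 0, 0], 0],
])

```text
t: 20.65
eef_pos: [536.7, 364.6, 62.4]
tcp_rot: [3.138, -0.872, 0.354]
ft_force: [-0.2, 0.4, -3.0]
opening: 0.315
grip_force: 30.0
```

Request:
move_arm([
  [[0, 0, -0.05], [0, 0, 0], 0],
  [[0, 0, 0], [0, 0, 0], 0],
])

```text
t: 20.85
eef_pos: [536.7, 364.6, 62.0]
tcp_rot: [3.138, -0.872, 0.354]
ft_force: [-0.0, 0.1, -3.1]
opening: 0.313
grip_force: 30.0
```

Request:
move_arm([
  [[0, 0, -0.05], [0, 0, 0], 0],
  [[0, 0, 0], [0, 0, 0], 0],
])

```text
t: 21.05
eef_pos: [536.7, 364.6, 62.0]
tcp_rot: [3.138, -0.873, 0.353]
ft_force: [-3.0, -2.8, 4.4]
opening: 0.31
grip_force: 30.0
```

Request:
move_arm([
  [[0, 0, -0.05], [0, 0, 0], 0],
  [[0, 0, 0], [0, 0, 0], 0],
])

```text
t: 21.25
eef_pos: [536.8, 364.7, 62.0]
tcp_rot: [3.138, -0.874, 0.353]
ft_force: [-7.3, -3.7, 10.3]
opening: 0.315
grip_force: 30.0
```

Request:
move_arm([
  [[0, 0, -0.05], [0, 0, 0], 0],
  [[0, 0, 0], [0, 0, 0], 0],
])

```text
t: 21.45
eef_pos: [536.8, 364.6, 61.9]
tcp_rot: [3.139, -0.875, 0.353]
ft_force: [-7.9, -4.6, 13.8]
opening: 0.313
grip_force: 30.0
```

Contact is at grasp height 74.2, as expected. I relieve the press, open slowly, then withdraw.

Request:
move_arm([
  [[0, 0, 0.1], [0, 0, 0], 0],
  [[0, 0, 0], [0, 0, 0], 0],
  [[0, 0, 0], [0, 0, 0], 0],
])

```text
t: 21.75
eef_pos: [536.8, 364.7, 61.9]
tcp_rot: [3.138, -0.873, 0.354]
ft_force: [-4.0, -2.3, 6.1]
opening: 0.311
grip_force: 30.0
```

Request:
move_arm([
  [[0, 0, 0], [0, 0, 0], 0.33],
  [[0, 0, 0], [0, 0, 0], 0.36],
  [[0, 0, 0], [0, 0, 0], 0.4],
  [[0, 0, 0], [0, 0, 0], 0.5],
  [[0, 0, 0], [0, 0, 0], 0.6],
  [[0, 0, 0], [0, 0, 0], 0.8],
  [[0, 0, 0], [0, 0, 0], 1],
  [[0, 0, 0], [0, 0, 0], 1],
  [[0, 0, 0], [0, 0, 0], 1],
])

```text
t: 22.65
eef_pos: [536.7, 364.6, 61.4]
tcp_rot: [3.138, -0.872, 0.354]
ft_force: [-0.1, -0.9, -0.5]
opening: 0.847
grip_force: 0.0
```

Request:
move_arm([
  [[-0.7, -0.26, 0.64], [0, 0, 0], 1],
  [[-1.8, -0.65, 1.6], [0, 0, 0], 1],
  [[-2.2, -0.8, 2.0], [0, 0, 0], 1],
  [[-2.2, -0.8, 2.0], [0, 0, 0], 1],
  [[-1.5, -0.55, 1.5], [0, 0, 0], 1],
  [[0, -2.5, 1.0], [0, 0, 0], 1],
  [[0, -3, 1.0], [0, 0, 0], 1],
  [[0, -3, 1.0], [0, 0, 0], 1],
  [[0, -3, 0], [0, 0, 0], 1],
  [[0, 0, 0], [0, 0, 0], 1],
])

```text
t: 23.65
eef_pos: [452.0, 216.3, 169.3]
tcp_rot: [3.138, -0.871, 0.35]
ft_force: [0.5, -0.4, 0.1]
opening: 0.999
grip_force: 0.0
```

```bash
python3 st.py
python3 - <<'E'
from h import *
t=camera_info("top");ti=read_camera("top");cv2.imwrite("pics/t6.png",ti);s=camera_info("scene");si=read_camera("scene");cv2.imwrite("pics/s6.png",si)
a=cv2.imread("pics/top0.png")
x0,y0,x1,y1=155,195,215,250
c=cv2.cvtColor(ti[y0:y1,x0:x1],cv2.COLOR_BGR2HSV);m=cv2.inRange(c,(10,60,80),(34,255,255))
m=cv2.inRange(c,(17,120,60),(34,255,255))
k=np.vstack([q for q in cv2.findContours(m,0,2)[0] if cv2.contourArea(q)>20]);r=cv2.boxPoints(cv2.minAreaRect(cv2.convexHull(k)))+[x0,y0]
W=np.array([onz(t,u,v,50) for u,v in r]);e=np.diff(np.vstack([W,W[:1]]),axis=0)[:,:2]
print('plate',W.mean(0).round(1),np.linalg.norm(e,axis=1).round(1),(np.degrees(np.arctan2(e[:,1],e[:,0]))%90).round(1))
# change of bystanders & shield
def cen(i,lo,hi,roi):
    x0,y0,x1,y1=roi;m=cv2.moments(cv2.inRange(cv2.cvtColor(i[y0:y1,x0:x1],cv2.COLOR_BGR2HSV),lo,hi),True);return round(m['m10']/max(m['m00'],1)+x0,1),round(m['m01']/max(m['m00'],1)+y0,1),m['m00']
for n,lo,hi,roi in(("jar",(0,180,120),(6,255,255),(405,195,450,240)),("bowl",(95,100,40),(115,255,255),(470,185,520,225)),("bar",(50,100,60),(80,255,255),(280,110,325,145))): print(n,cen(a,lo,hi,roi),cen(ti,lo,hi,roi))
# two crops side by side
A=cv2.resize(si[60:345,220:420],(400,570));B=cv2.resize(ti[190:262,140:230],None,fx=4.4,fy=4.4);C=cv2.resize(ti[100:215,210:425],(396,212))
B=B[:316,:396];out=np.zeros((570,796,3),np.uint8);out[:,:400]=A;out[:B.shape[0],400:796]=B;out[330:542,400:796]=C;cv2.imwrite("pics/final.png",out)
# scene predicted rail location: edges of the shield at lift 230
for zz in(242,): print([proj(s,[643+q*.134,-12+q*.991,zz]).round(0).tolist() for q in(-140,140)])
E
```

```text
23.65 [[0.292, 0.348, 2.476, 3.063, 0.555, -1.542], [452.023, 216.282, 169.349], [0.482, -0.385, 0.14]]
z [ 0.72   0.259 -0.644] y [ 0.341 -0.94   0.002] elev 40.1 head 19.8 grasp [438.3 211.4 181.6]
plate [523.9 355.3  50. ] [65.  59.9 64.7 59.7] [21.8 22.6 21.5 22.9]
jar (429.0, 218.9, 303.0) (429.0, 218.9, 303.0)
bowl (493.2, 205.9, 519.0) (493.2, 206.0, 520.0)
bar (300.3, 127.4, 187.0) (300.3, 127.4, 187.0)
[[338.0, 140.0], [293.0, 185.0]]
```

View pics/final.png

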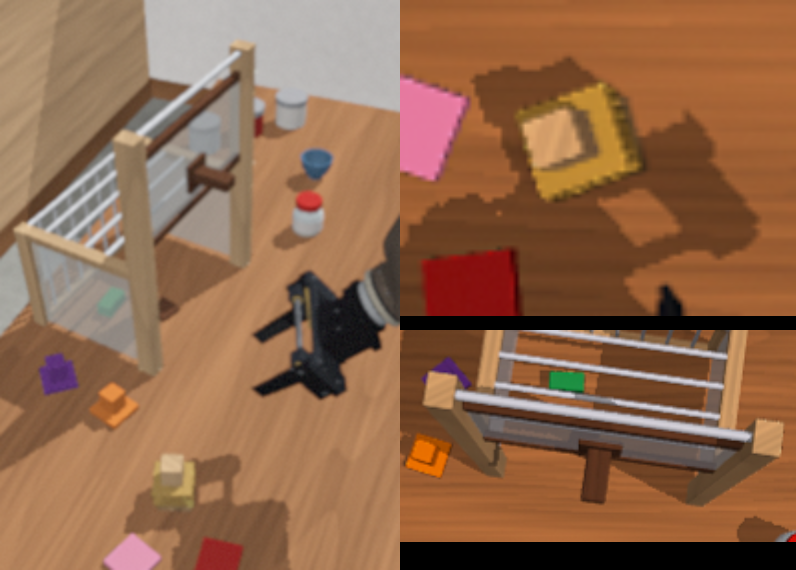

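The final view shows the plate lying flat and square on the pile (upper right, (578,140)), the shield still up, and the jar, bowl and bar unmoved. The arm is clear, so I hand in.

```bash
python3 -c "
from cell import env;print(env.job_done())"
```

```text
the job is handed in; nothing more can be done
None
```

I handed the job in at about 24 s: the shield stays up on its catch, the brass cover plate looks flat and square on the pile in the last pictures, and the jar, bowl and green bar have not moved.

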